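# Sort stripped cable-plug parts into the parts trays

## Robot

A 7-joint arm with a two-finger parallel gripper is mounted at the origin on the work surface. World frame = base frame: x ahead of the robot, y to its left, z up, the work surface at z = 0. Lengths are in mm, angles in rad, forces in N, time in s.
With the tool pointing down it reaches from about 400 to 850 mm from the base axis. Payload 4.5 kg.
Tool frame: the origin (TCP) lies on the centre line of the jaws, within the pads' length; the fingertips stand 11 mm ahead of it and the grasp point (between the pads) lies 8 mm behind it; z points along the fingers, y is the line along which they close (so a half turn about z gives the same grasp; the last joint's range is limited). The gripper opens to 85 mm and grips with 20 to 120 N. Pads are 22 mm wide; open, the fingers measure 114 mm over their backs; the gripper's body (76 mm by 85 mm) begins 54 mm behind the grasp point. The pads swing forward as they close: fully open they stand 13 mm farther back than shut.
Start: joints at [-1.171, 0.689, -0.195, 1.565, 0.157, 0.902, -0.215], TCP at [223.542, 583.68, 242.317] pointing down, gripper open.
Joint ranges: [-3.01, 3.01], [-0.46, 2.08], [-1.47, 1.51], [0.13, 2.56], [-1, 4.14], [0.04, 2.09], [-2.66, 2.66]. Speed limits (rad/s): [2.57, 2.57, 3.14, 3.14, 3.14, 3.14, 3.14].

## Interface

Orientations are given as [roll, pitch, yaw] about the fixed x, y, z axes, in that order (R = Rz(yaw) Ry(pitch) Rx(roll)).
In Python, from station import arm, vision gives the robot as it stands.
- The arm moves only by the tool jog_arm, never from a script. Its arguments are lists of equal length, an entry for each row: "dp": the shift along the tool's x, y, z as a fraction of full scale, a list of three; "yaw": the turn about the tool's z as a fraction of full scale; "gripper": the gripper command: -1 is shut, 1 is fully open, values between are in proportion. A call has 1 to 8 rows; each row shifts and turns the commanded pose from where the row before left it, along the tool's axes as they then stand; what a row does not reach is not made up. Full scale, the value 1, is 40 mm for a shift and 2 pi rad for a turn. A row lasts 1/8 s, in which the tool goes at most 62.5 mm and 10.7 degrees, less where a joint would pass 70% of its speed; a pose out of reach is approached as far as the arm can. A call with a number of a shift or a turn outside -1 to 1 is refused whole. A call with a gripper value outside its range is refused whole. The fingers move at their own pace and stop on an object; "force" is the grip in N (left out, the last holds). Time passes only in rows, so rows that do not move let the fingers close. It gives the time, the measured TCP pose, the force, the opening and the grip force at its end, in the units of the state.
- arm.state(): the state, without advancing time (a new reading comes with each control period).
- vision.camera(name): name is "scene" or "top" or "wrist"; returns a dict with "image" (400x640x3 uint8, red, green, blue), "range_z" (400x640 float32, mm along the optical axis (not along the pixel's ray), 0 where there is no reading), "fovy" (degrees; the focal length in pixels is half the picture's height over the tangent of half this angle, whatever the lens; pixels are square), "cx", "cy" (the principal point, pixels), "k1" (the pictures are not rectified: a ray, as slopes to the right and down, at radius r is drawn at 1 + k1 r^2 times it, then the intrinsics apply), "T" (4x4, takes a point from camera to world coordinates); the wrist camera has in their place "T_tool_cam" (4x4, takes a point from camera to tool coordinates, whose origin is the TCP and whose axes are the flange's). Camera axes: x right, y up, looking along -z (the intrinsics and any distortion apply to the point x, -y, -z); pixel columns grow to the right and rows downward; lengths in mm; the calibration is good to about 2 mm. A picture is of the moment at which its call begins: read the wrist's pose just before it.
- arm.hand_in(): hands the job in; it is judged then, once.
The state is a dict: "time_s": time; "q": joint angles; "joint_velocities": joint speeds; "joint_efforts": joint torques, N m; "eef_pos": TCP position; "tool_rot": TCP orientation; "wrist_force": force on the tool from outside, world axes, zero at the start; "ft_torque": the same for the moment, N m; "grip_width": finger opening in mm; "grip_force": force on a finger pad.
Only numpy, scipy, OpenCV 4.12 (cv2) and the standard library are available. Lean on these libraries where they do the work, as an engineer would, in place of code of your own. Each camera call takes 0.05 s, during which the arm holds its last target. There are 200 camera calls.

## Task

Sort the parts of the stripped cable plugs: stand both black plug housings upright in the blue tray, stand both brass cable glands upright in the yellow tray, and lay the thin steel cover plate flat in the green tray. To spare the lapped stone it lies on, slide the cover plate along until it sticks out over an edge of the stone, and only then lift it. Leave the multimeter where it lies.

Things in the scene. Friction and masses are not known exactly. Their poses are not given: they have to be found in the camera images.
- housing_1_center (a point): centre (half-way up, 42 mm above its foot) of a loose black plastic plug housing standing upright, z up along its axis: round body 48 mm diameter up to 56 mm, then a taper to a neck of 30 to 33 mm diameter, 84 mm tall overall, 90 g. housing_2 is alike.
- housing_2_center (a point): centre (half-way up, 42 mm above its foot) of a loose black plastic plug housing standing upright, z up along its axis: round body 48 mm diameter up to 56 mm, then a taper to a neck of 30 to 33 mm diameter, 84 mm tall overall, 90 g. housing_1 is alike.
- gland_1_center (a point): centre (half-way up, 25 mm above its foot) of a loose brass cable gland standing upright on its thread, z up along its axis: thread 32 mm diameter for the lowest 14 mm, above it the nuts, 40 mm wide whichever way they are gripped, up to 44 mm, 50 mm tall overall, 150 g. gland_2 is alike.
- gland_2_center (a point): centre (half-way up, 25 mm above its foot) of a loose brass cable gland standing upright on its thread, z up along its axis: thread 32 mm diameter for the lowest 14 mm, above it the nuts, 40 mm wide whichever way they are gripped, up to 44 mm, 50 mm tall overall, 150 g. gland_1 is alike.
- cover_center (a point): centre of a loose bright steel cover plate lying flat on the dark stone plate: 100 mm (its x) x 44 mm (its y) x 2 mm thick, four dark screw holes, z up, 70 g. It starts with its x axis within 0.3 rad of the stone's x axis. It is slippery on the stone and follows closed fingertips pressed on it with about 4 to 8 N; it can be gripped from above by its two long sides where it overhangs, and stays on the stone by itself while its centre does.
- tray_blue: low blue plastic parts tray, fixed, open on top, outside 160 (its x) x 120 (its y) x 25 mm high, walls and floor 3 mm thick, small white card on its -x end; origin at the centre of its underside, z up. For the housings.
- tray_yellow: low yellow plastic parts tray, fixed, open on top, outside 160 (its x) x 120 (its y) x 25 mm high, walls and floor 3 mm thick, small white card on its -x end; origin at the centre of its underside, z up. For the brass glands.
- tray_green: low green plastic parts tray, fixed, open on top, outside 160 (its x) x 120 (its y) x 25 mm high, walls and floor 3 mm thick, small white card on its -x end; origin at the centre of its underside, z up. For the cover plate.
- stone: dark grey flat stone surface plate, fixed, 150 (its x) x 180 (its y) x 40 mm high, smooth flat top without rim; origin at the centre of its underside, z up; its -x edge faces the robot and has free space before it for the fingers to reach below the top.
- meter: orange multimeter with a black face lying on the bench beyond the trays, 80 (its x) x 160 (its y) x 40 mm high; origin at the centre of its underside. Not to be disturbed.
Things that resemble listed ones, but are neither listed nor needed, are in the scene too. What is shaped like the part that bears housing_1_center but pink is not meant.

How it is judged (in metres and radians):
On the way:
1. the cover plate, still lying flat on the stone, has been slid out over an edge of it ((x of cover_center in the frame of stone below -0.033 m or x of cover_center in the frame of stone above 0.033 m or y of cover_center in the frame of stone below -0.06 m or y of cover_center in the frame of stone above 0.06 m) and x of cover_center in the frame of stone between -0.08 and 0.08 m and y of cover_center in the frame of stone between -0.095 and 0.095 m and z of cover_center in the frame of stone between 0.037 and 0.045 m and angle between cover_center's own z axis and vertical below 0.08 rad), for 0.1 s.
At the end, for the whole second after the job is handed in: Both housings stand upright (within 0.2 rad) on the floor of the blue tray, both brass glands stand upright (within 0.2 rad) on the floor of the yellow tray, and the cover plate lies flat (within 0.08 rad) on the floor of the green tray, anywhere within the trays' walls; all five are at rest (x of housing_1_center in the frame of tray_blue between -0.06 and 0.06 m and y of housing_1_center in the frame of tray_blue between -0.042 and 0.042 m and z of housing_1_center in the frame of tray_blue between 0.04 and 0.057 m and angle between each of housing_1_center, gland_1_center, housing_2_center, gland_2_center's own z axis and vertical below 0.2 rad and x of gland_1_center in the frame of tray_yellow between -0.06 and 0.06 m and y of gland_1_center in the frame of tray_yellow between -0.042 and 0.042 m and z of gland_1_center in the frame of tray_yellow between 0.023 and 0.04 m and x of housing_2_center in the frame of tray_blue between -0.06 and 0.06 m and y of housing_2_center in the frame of tray_blue between -0.042 and 0.042 m and z of housing_2_center in the frame of tray_blue between 0.04 and 0.057 m and x of gland_2_center in the frame of tray_yellow between -0.06 and 0.06 m and y of gland_2_center in the frame of tray_yellow between -0.042 and 0.042 m and z of gland_2_center in the frame of tray_yellow between 0.023 and 0.04 m and x of cover_center in the frame of tray_green between -0.06 and 0.06 m and y of cover_center in the frame of tray_green between -0.042 and 0.042 m and z of cover_center in the frame of tray_green below 0.01 m and angle between cover_center's own z axis and vertical below 0.08 rad and linear speed of each of housing_1, housing_2, gland_1, gland_2, cover below 0.02 m/s); the robot touches nothing.
It fails at once if the multimeter is moved by more than 25 mm (distance of meter from where it was at the start of the episode above 0.025 m).
It also fails if it takes over 131 s, if anything falls off the work surface, if the arm or the gripper's body presses on something with over 40 N, if the wrist force passes 120 N, or if a joint passes its speed limit or range.

## Working session

There is one attempt and no reset: what is moved stays moved. The work goes in short steps, Python scripts to look and compute and a tool call to move; the robot and the scene stay as the last step left them, time stands still between calls to the robot, and variables do not carry over. Pictures are saved under pics/ and viewed, at most 14 in all, crops included, and the job is handed in when it is done.

Besides the shell and the picture viewer there is one more tool, called as a command line: name --pt "numbers of a row" for each row, then --argument value for the rest. jog_arm: Moves the arm, as the interface text tells. Its arguments: {"type":"object","properties":{"dp":{"type":"array","items":{"type":"array","items":{"type":"number","minimum":-1,"maximum":1}}},"yaw":{"type":"array","items":{"type":"number","minimum":-1,"maximum":1}},"gripper":{"type":"array","items":{"type":"number"}},"force":{"type":"number"}},"required":["dp","yaw","gripper"]}

```bash
ls; mkdir -p pics; python3 - <<'E'
from station import arm, vision
import cv2,pickle
s=arm.state();print(s)
d={n:vision.camera(n) for n in("top","scene")}
pickle.dump(d,open("d.pkl","wb"))
for n in d:
    c=d[n];print(n,c['fovy'],c['cx'],c['cy'],c['k1'],c['T'].round(3).tolist());cv2.imwrite(f"pics/{n}0.png",c['image'][...,::-1])
E
```

```text
pics
{'time_s': 0.0, 'q': array([-1.17121173,  0.68999729, -0.19447866,  1.56632849,  0.15731455,
        0.90250485, -0.21506007]), 'joint_velocities': array([ 0.00326852,  0.00151915,  0.00098285,  0.00096644,  0.00056098,
       -0.0002552 ,  0.00164418]), 'joint_efforts': array([-1.34300702e-03, -5.39614213e+01, -1.26657497e+00, -1.58541745e+01,
        9.23848565e-03,  9.53521812e-03, -3.48392248e-06]), 'eef_pos': array([223.39652152, 583.0454792 , 241.47897671]), 'tool_rot': array([-3.13975290e+00,  1.66475348e-04,  2.77591240e+00]), 'wrist_force': array([-0.06974193, -0.39411821, -0.15333787]), 'ft_torque': array([-0.02986348,  0.02075558,  0.0093866 ]), 'grip_force': 0.0, 'grip_width': 85.4312231203806}
top 56.36813718264202 323.1442468071349 200.65136772901064 -0.03459754806268295 [[-0.028, 0.989, -0.143, 482.499], [-1.0, -0.028, 0.004, -81.52], [-0.0, 0.143, 0.99, 899.43], [0.0, 0.0, 0.0, 1.0]]
scene 53.47217701165299 326.0400851797488 196.08511373623523 0.030865666116270136 [[0.143, -0.634, 0.76, 1419.743], [0.99, 0.08, -0.119, -185.04], [0.015, 0.769, 0.639, 757.255], [0.0, 0.0, 0.0, 1.0]]
```

View pics/top0.png

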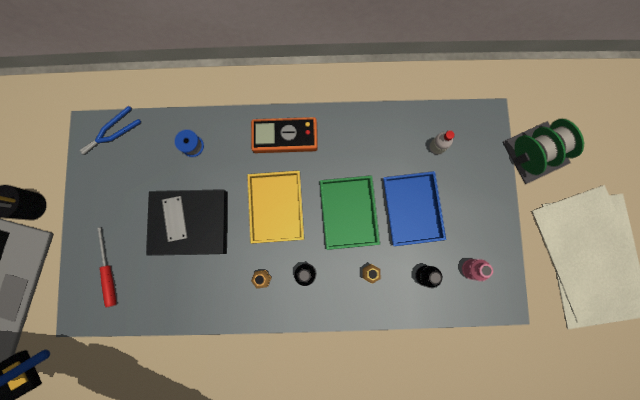

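View pics/scene0.png

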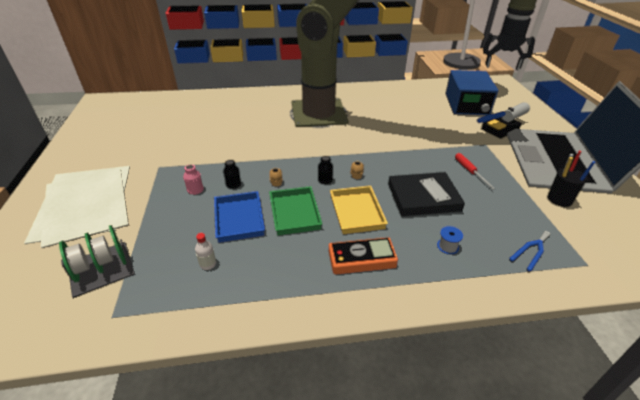

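The top picture shows the stone at (187,222) with the plate on it at (174,218). The trays are yellow (275,207), green (349,212) and blue (414,208). The glands are at (261,279) and (372,273), the housings at (305,273) and (430,276), and the pink decoy at (480,270). The scene view shows the same layout.

```bash
cat > h.py <<'E'
import numpy as np,cv2
from scipy.spatial.transform import Rotation as R
def cloud(c,T=None):
    T=c['T'] if T is None else T
    f=200/np.tan(np.radians(c['fovy']/2))
    v,u=np.mgrid[:400,:640].astype(float)
    K=np.array([[f,0,c['cx']],[0,f,c['cy']],[0,0,1]])
    p=cv2.undistortPoints(np.stack([u.ravel(),v.ravel()],1)[:,None],K,np.array([c['k1'],0,0,0]))[:,0]
    z=c['range_z'].ravel()
    P=np.c_[p[:,0]*z,-p[:,1]*z,-z,np.ones(z.size)]@T.T
    P=P[:,:3]; P[z==0]=np.nan
    return P.reshape(400,640,3)
def toolT(s):
    T=np.eye(4);T[:3,:3]=R.from_euler('xyz',s['tool_rot']).as_matrix();T[:3,3]=s['eef_pos'];return T
def rect(p):
    (c,(w,h),a)=cv2.minAreaRect(p[:,:2].astype(np.float32)); return np.round(c,1),round(w,1),round(h,1),round(a,1)
E
python3 - <<'E'
import pickle,numpy as np,cv2
from h import *
d=pickle.load(open('d.pkl','rb'));c=d['top'];P=cloud(c);im=c['image'].astype(int);z=P[...,2]
print('bench',np.nanmedian(z[225:330,130:140]),np.nanmedian(z[250:260,340:480]))
def reg(u,v,r):
    m=np.zeros((400,640),bool);m[v-r:v+r,u-r:u+r]=1;return m
for n,u,v,h in[('g1',261,279,50),('h1',305,273,84),('g2',372,273,50),('h2',430,276,84),('pink',480,270,84)]:
    m=reg(u,v,24)&(z>10); zt=np.nanmax(z[m]);t=P[m&(z>zt-6)]
    print(n,'zmax',zt.round(1),'top',rect(t),t.mean(0).round(1),'all',rect(P[m]))
for n,u,v in[('Y',275,207),('G',349,212),('B',414,208)]:
    m=reg(u,v,50)&(abs(z-24)<5)&(im.max(2)-im.min(2)>60)
    q=cv2.connectedComponents(m.astype(np.uint8))[1];k=np.bincount(q[q>0]).argmax();t=P[q==k]
    print(n,rect(t),len(t),'floor',z[v-5:v+5,u-5:u+5].mean().round(1))
m=reg(187,222,55)&(abs(z-40)<6);print('stone',rect(P[m]),np.median(z[m]))
b=m&(im.min(2)>110);print('cover',rect(P[b]),np.median(z[b]),b.sum())
m=reg(285,135,45)&(z>20);print('meter',rect(P[m]))
E
```

```text
bench -0.7400366858969392 -0.10437734304628066
g1 zmax 53.7 top (array([430.6,  62.9]), 26.9, 26.7, 25.8) [430.4  62.9  49.4] all (array([431.2,  62.3]), 38.1, 42.4, 64.9)
h1 zmax 86.9 top (array([438.7, -38.9]), 26.0, 27.7, 88.9) [439.5 -39.   83.2] all (array([461.8, -50. ]), 48.3, 96.9, 63.9)
g2 zmax 54.1 top (array([ 436.9, -190.7]), 25.1, 28.6, 85.5) [ 436.5 -191.7   49.9] all (array([ 436.9, -190.4]), 41.4, 38.7, 57.6)
h2 zmax 86.5 top (array([ 426. , -320.1]), 27.7, 27.9, 84.3) [ 425.7 -320.2   83.3] all (array([ 426.2, -319.2]), 45.6, 46.8, 88.9)
pink zmax 88.0 top (array([ 436. , -432.3]), 28.5, 27.3, 46.0) [ 436.6 -432.2   83.8] all (array([ 438.8, -428.7]), 39.1, 48.0, 62.3)
Y (array([599.1,  29.5]), 166.1, 125.8, 2.4) 609 floor 1.8
G (array([ 580.7, -145.4]), 164.0, 122.8, 4.0) 393 floor nan
B (array([ 585.5, -300.3]), 165.2, 125.2, 5.3) 594 floor 2.4
stone (array([566.4, 237.6]), 181.7, 151.1, 89.6) 38.9917028679738
cover (array([575.1, 261.9]), 99.8, 43.5, 10.2) 40.695923707368024 737
meter (array([739.8,  -5.1]), 194.4, 154.6, 88.6)
```

jog_arm --pt "0 0 0" --pt "0 0 0" --pt "0 0 0" --pt "-0.52 -0.68 0" --pt "-0.52 -0.68 0" --pt "-0.52 -0.68 0" --pt "-0.52 -0.68 0" --pt "-0.52 -0.68 0" --yaw '[-0.0289, -0.0289, -0.0289, 0, 0, 0, 0, 0]' --gripper '[-1, -1, -1, -1, -1, -1, -1, -1]' --force 60

```text
time_s: 1.1
eef_pos: [350.8, 467.2, 241.9]
tool_rot: [-3.141, -0.0, -2.963]
wrist_force: [1.2, -0.0, 0.2]
grip_width: -0.3
grip_force: 0.0
```

jog_arm --pt "-0.52 -0.68 0" --pt "-0.52 -0.68 0" --pt "-0.52 -0.68 0" --pt "-0.52 -0.68 0.4" --pt "-0.52 -0.68 0.4" --pt "-0.52 -0.68 0.4" --pt "-0.52 -0.68 0.4" --pt "0 0 0" --yaw '[0, 0, 0, 0, 0, 0, 0, 0]' --gripper '[-1, -1, -1, -1, -1, -1, -1, -1]'

```text
time_s: 2.1
eef_pos: [529.0, 302.4, 176.2]
tool_rot: [-3.137, -0.002, -2.969]
wrist_force: [0.1, -0.3, 0.4]
grip_width: 0.1
grip_force: 0.0
```

```bash
cat >> h.py <<'E'
def go(s,x,y,z,yaw=None):
    "shift to a world target in tool units (of 40 mm) after an optional yaw turn (units of 2pi)"
    r,p,w=s['tool_rot']; t=0
    if yaw is not None:
        t=-((yaw-w+np.pi)%(2*np.pi)-np.pi)/(2*np.pi); w=yaw
    M=R.from_euler('xyz',[np.pi,0,w]).as_matrix()
    print('pos',s['eef_pos'].round(1),'rot',s['tool_rot'].round(3),'t',round(s['time_s'],2),'-> dp',(M.T@(np.array([x,y,z])-s['eef_pos'])/40).round(3),'yaw',round(t,4))
E
python3 - <<'E'
from station import arm,vision
from h import *
s=arm.state();c=vision.camera('wrist');P=cloud(c,toolT(s)@c['T_tool_cam']);z=P[...,2];im=c['image'].astype(int)
print(s['wrist_force'],s['grip_width'],s['q'].round(2))
cv2.imwrite('pics/w1.png',c['image'][...,::-1])
b=(abs(z-42)<6)&(im.min(2)>100);q=cv2.connectedComponents(b.astype(np.uint8))[1];k=np.bincount(q[q>0]).argmax()+0
print('cover',rect(P[q==k]),np.median(z[q==k]),(q==k).sum())
m=(abs(z-39)<5);print('stone',rect(P[m]))
go(s,575,262,56)
E
```

```text
[ 0.10910272 -0.34959048  0.41947604] 0.12993311544178238 [-0.39  0.77 -0.36  1.67  0.36  0.78  0.82]
cover (array([574.9, 263.3]), 100.6, 44.9, 10.2) 41.61423026128142 3915
stone (array([680.8, 307.8]), 620.8, 412.6, 76.3)
pos [529.  302.4 176.2] rot [-3.137e+00 -2.000e-03 -2.969e+00] t 2.1 -> dp [-0.959 -1.193  3.006] yaw 0
```

View pics/w1.png

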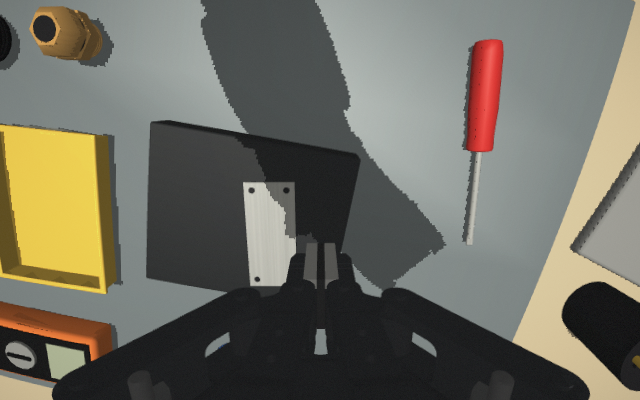

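The wrist view shows the plate on the stone, left of the finger line, with holes at about (250,190), (286,190) and (256,280). It measures (574.9, 263.3) at 10.2°, which agrees with the top camera.

jog_arm --pt "-0.32 -0.41 0.4" --pt "-0.32 -0.41 0.5" --pt "-0.32 -0.41 0.5" --pt "0 0 0.5" --pt "0 0 0.5" --pt "0 0 0.4" --pt "0 0 0.1" --pt "0 0 0" --yaw '[0, 0, 0, 0, 0, 0, 0, 0]' --gripper '[-1, -1, -1, -1, -1, -1, -1, -1]'

```text
time_s: 3.15
eef_pos: [573.7, 265.9, 62.4]
tool_rot: [3.141, 0.0, -2.962]
wrist_force: [0.7, 0.6, 0.3]
grip_width: -0.2
grip_force: 0.0
```

jog_arm --pt "0 0 0.05" --pt "0 0 0" --pt "0 0 0" --yaw '[0, 0, 0]' --gripper '[-1, -1, -1]'

```text
time_s: 3.52
eef_pos: [574.0, 265.4, 60.7]
tool_rot: [3.141, 0.001, -2.963]
wrist_force: [-0.3, -0.1, -0.0]
grip_width: 0.4
grip_force: 0.0
```

jog_arm --pt "0 -0.05 0.06" --pt "0 0 0.06" --pt "0 0 0.03" --pt "0 0 0" --yaw '[0, 0, 0, 0]' --gripper '[-1, -1, -1, -1]'

```text
time_s: 4.03
eef_pos: [574.0, 263.4, 54.1]
tool_rot: [3.142, -0.0, -2.963]
wrist_force: [-0.6, 0.2, -0.1]
grip_width: -0.2
grip_force: 0.0
```

jog_arm --pt "0 0 0.03" --pt "0 0 0" --yaw '[0, 0]' --gripper '[-1, -1]'

```text
time_s: 4.28
eef_pos: [574.2, 263.5, 53.2]
tool_rot: [3.141, 0.0, -2.963]
wrist_force: [-0.4, 0.7, 0.6]
grip_width: -0.2
grip_force: 0.3
```

jog_arm --pt "0 0 0.02" --pt "0 0 0" --yaw '[0, 0]' --gripper '[-1, -1]'

```text
time_s: 4.53
eef_pos: [574.2, 263.5, 53.1]
tool_rot: [3.142, 0.0, -2.963]
wrist_force: [-1.5, -0.5, 6.2]
grip_width: 0.0
grip_force: 3.3
```

jog_arm --pt "0 0 0.015" --pt "0 0 0" --yaw '[0, 0]' --gripper '[-1, -1]'

```text
time_s: 4.78
eef_pos: [574.2, 263.5, 53.1]
tool_rot: [-3.142, 0.001, -2.963]
wrist_force: [-1.5, -0.9, 10.5]
grip_width: -0.2
grip_force: 5.3
```

jog_arm --pt "0 0 -0.01" --pt "0.04 0.007 0" --pt "0.08 0.014 0" --pt "0.1 0.018 0" --pt "0.1 0.018 0" --pt "0.1 0.018 0" --pt "0.08 0.014 0" --pt "0 0 0" --yaw '[0, 0, 0, 0, 0, 0, 0, 0]' --gripper '[-1, -1, -1, -1, -1, -1, -1, -1]'

```text
time_s: 5.78
eef_pos: [554.8, 264.1, 53.2]
tool_rot: [3.14, 0.003, -2.963]
wrist_force: [1.4, -0.5, 7.9]
grip_width: -0.1
grip_force: 3.4
```

```bash
cat >> h.py <<'E'
def plate(c,P,x0=420,x1=660,y0=140,y1=340,zc=41):
    z=P[...,2];im=c['image'].astype(int)
    b=(abs(z-zc)<7)&(im.min(2)>85)&(P[...,0]>x0)&(P[...,0]<x1)&(P[...,1]>y0)&(P[...,1]<y1)
    if b.sum()<30: print('no plate');return
    q=cv2.connectedComponents(b.astype(np.uint8))[1];k=np.bincount(q[q>0]).argmax();print('plate',rect(P[q==k]),(q==k).sum())
E
python3 - <<'E'
from station import arm,vision
from h import *
s=arm.state();c=vision.camera('wrist');plate(c,cloud(c,toolT(s)@c['T_tool_cam']))
c=vision.camera('top');plate(c,cloud(c));go(s,506,263,53)
E
```

```text
plate (array([539.2, 261.7]), 67.6, 45.0, 9.6) 9080
plate (array([597.3, 254.9]), 20.5, 13.1, 16.1) 35
pos [554.8 264.1  53.2] rot [ 3.140e+00  3.000e-03 -2.963e+00] t 5.78 -> dp [1.207 0.19  0.004] yaw 0
```

jog_arm --pt "0.08 0.013 0" --pt "0.14 0.022 0" --pt "0.14 0.022 0" --pt "0.14 0.022 0" --pt "0.14 0.022 0" --pt "0.14 0.022 0" --pt "0.14 0.022 0" --pt "0.1 0.016 0" --yaw '[0, 0, 0, 0, 0, 0, 0, 0]' --gripper '[-1, -1, -1, -1, -1, -1, -1, -1]'

```text
time_s: 6.88
eef_pos: [514.0, 263.3, 53.2]
tool_rot: [3.14, 0.004, -2.963]
wrist_force: [1.5, -0.4, 6.6]
grip_width: -0.3
grip_force: 3.2
```

jog_arm --pt "0.08 0.013 0" --pt "0.06 0.01 0" --pt "0 0 0" --pt "0 0 -0.03" --pt "0 0 -0.1" --pt "-0.1 0 -1" --pt "0 0 -0.8" --pt "0 0 0" --yaw '[0, 0, 0, 0, 0, 0, 0, 0]' --gripper '[-1, -1, -1, -1, -1, -1, -0.1, -0.1]'

```text
time_s: 7.88
eef_pos: [512.0, 263.9, 131.5]
tool_rot: [3.14, 0.004, -2.963]
wrist_force: [0.1, -0.2, 0.2]
grip_width: 36.1
grip_force: 0.0
```

```bash
python3 - <<'E'
from station import arm,vision
from h import *
s=arm.state();c=vision.camera('wrist');plate(c,cloud(c,toolT(s)@c['T_tool_cam']));cv2.imwrite('pics/w2.png',c['image'][...,::-1])
c=vision.camera('top');plate(c,cloud(c));go(s,475,263,60)
E
```

```text
plate (array([509.7, 263.5]), 102.1, 44.3, 9.7) 7770
plate (array([555.3, 253.5]), 21.9, 12.2, 42.3) 34
pos [512.  263.9 131.5] rot [ 3.14   0.004 -2.963] t 7.88 -> dp [0.914 0.143 1.787] yaw 0
```

View pics/w2.png

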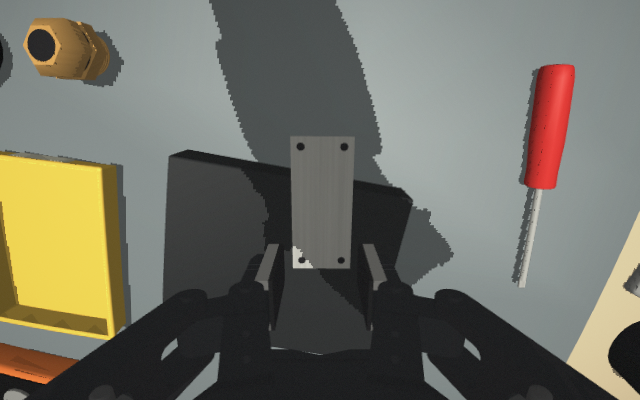

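The wrist view shows the plate spanning (292,137)–(352,268) and overhanging the near stone edge by about 30 mm. It measures (509.7, 263.5), which puts x at -57 mm in the stone frame.

jog_arm --pt "0.32 0 0" --pt "0.32 0 0" --pt "0.32 0 0.2" --pt "0 0 0.4" --pt "0 0 0.4" --pt "0 0 0.4" --pt "0 0 0.1" --pt "0 0 0" --yaw '[0, 0, 0, 0, 0, 0, 0, 0]' --gripper '[0.5, 0.5, 0.5, 0.5, 0.5, 0.5, 0.5, 0.5]'

```text
time_s: 8.98
eef_pos: [473.0, 256.2, 68.8]
tool_rot: [-3.141, -0.0, -2.963]
wrist_force: [-0.7, -0.0, -0.8]
grip_width: 63.6
grip_force: 0.0
```

```bash
python3 - <<'E'
from station import arm
from h import *
go(arm.state(),474,257.4,41)
E
```

```text
pos [473.  256.2  68.8] rot [-3.141 -0.    -2.963] t 8.97 -> dp [-0.03   0.025  0.696] yaw 0
```

jog_arm --pt "-0.03 0.025 0.3" --pt "0 0 0.3" --pt "0 0 0.1" --pt "0 0 0" --pt "0 0 0" --pt "0 0 0" --pt "0 0 0" --pt "0 0 0" --yaw '[0, 0, 0, 0, 0, 0, 0, 0]' --gripper '[0.5, 0.5, 0.5, 0.5, -0.2, -0.2, -0.2, -0.2]' --force 50

```text
time_s: 9.98
eef_pos: [474.2, 257.5, 41.7]
tool_rot: [3.141, 0.001, -2.963]
wrist_force: [-0.4, -0.0, 4.1]
grip_width: 41.5
grip_force: 50.2
```

jog_arm --pt "0 0 0" --pt "0 0 0" --yaw '[0, 0]' --gripper '[-0.3, -0.3]' --force 60

```text
time_s: 10.22
eef_pos: [474.2, 257.5, 41.6]
tool_rot: [3.141, 0.001, -2.963]
wrist_force: [-1.0, -0.5, 6.0]
grip_width: 40.9
grip_force: 59.8
```

jog_arm --pt "0 0 -0.1" --pt "0 0 -0.3" --pt "0 0 -0.6" --pt "0 0 -0.8" --pt "0 0 -0.8" --pt "0 0 -0.4" --pt "0 0 0" --pt "0 0 0" --yaw '[0, 0, 0, 0, 0, 0, 0, 0]' --gripper '[-0.3, -0.3, -0.3, -0.3, -0.3, -0.3, -0.3, -0.3]'

```text
time_s: 11.22
eef_pos: [473.5, 256.8, 160.4]
tool_rot: [-3.141, -0.002, -2.963]
wrist_force: [-0.1, 0.4, -1.5]
grip_width: 40.6
grip_force: 60.7
```

```bash
python3 - <<'E'
from station import arm,vision
from h import *
s=arm.state();c=vision.camera('wrist');cv2.imwrite('pics/w3.png',c['image'][...,::-1])
P=cloud(c,toolT(s)@c['T_tool_cam']);z=P[...,2]
m=(z>95)&(z<200)&(P[...,1]>215)&(P[...,1]<315)&(P[...,0]>430)&(P[...,0]<520);p=P[m&(c['image'].min(2)>70)]
print(rect(p),len(p)); A=np.c_[p[:,:2]-[474,257],np.ones(len(p))];print(np.linalg.lstsq(A,p[:,2],rcond=None)[0])
E
```

```text
(array([487.2, 271.3]), 63.4, 79.0, 10.2) 10560
[-1.07239334e-01 -7.75915813e-03  1.62342046e+02]
```

View pics/w3.png

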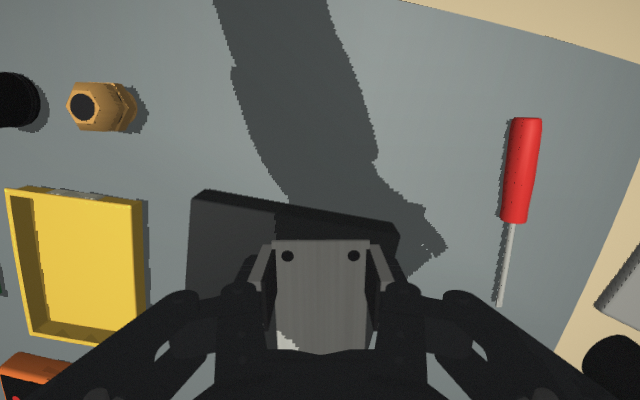

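The wrist view shows the plate held between the pads, front holes at (288,256) and (353,256), drooping about 0.1 rad at the far end. Next it goes over the green tray.

jog_arm --pt "0 0 0" --pt "-0.03 -0.25 0" --pt "-0.05 -0.5 0" --pt "-0.066 -0.68 0" --pt "-0.066 -0.68 0" --pt "-0.066 -0.68 0" --pt "-0.066 -0.68 0" --pt "-0.066 -0.68 0" --yaw '[0.0159, 0, 0, 0, 0, 0, 0, 0]' --gripper '[-0.3, -0.3, -0.3, -0.3, -0.3, -0.3, -0.3, -0.3]'

```text
time_s: 12.28
eef_pos: [503.2, 91.3, 160.7]
tool_rot: [-3.141, -0.001, -3.061]
wrist_force: [0.5, 0.4, -0.8]
grip_width: 40.5
grip_force: 60.7
```

jog_arm --pt "-0.066 -0.68 0" --pt "-0.066 -0.68 0" --pt "-0.066 -0.68 0" --pt "-0.066 -0.68 0" --pt "-0.066 -0.68 0" --pt "-0.066 -0.68 0" --pt "-0.066 -0.68 0" --pt "-0.066 -0.68 0" --yaw '[0, 0, 0, 0, 0, 0, 0, 0]' --gripper '[-0.3, -0.3, -0.3, -0.3, -0.3, -0.3, -0.3, -0.3]'

```text
time_s: 13.28
eef_pos: [541.0, -123.8, 160.5]
tool_rot: [-3.141, -0.002, -3.061]
wrist_force: [0.3, 0.6, 0.5]
grip_width: 40.9
grip_force: 60.7
```

jog_arm --pt "-0.05 -0.5 0" --pt "-0.03 -0.3 0.2" --pt "0 0 0.5" --pt "0 0 0.5" --pt "0 0 0" --yaw '[0, 0, 0, 0, 0]' --gripper '[-0.3, -0.3, -0.3, -0.3, -0.3]'

```text
time_s: 13.9
eef_pos: [546.0, -152.9, 111.5]
tool_rot: [3.14, -0.004, -3.061]
wrist_force: [-0.0, -0.1, -1.0]
grip_width: 40.8
grip_force: 60.7
```

```bash
python3 - <<'E'
from station import arm,vision
from h import *
s=arm.state();go(s,545,-148,30);c=vision.camera('top');cv2.imwrite('pics/t2.png',cv2.resize(c['image'][120:300,220:500,::-1],None,fx=2.5,fy=2.5))
E
```

```text
pos [ 546.  -152.9  111.5] rot [ 3.14  -0.004 -3.061] t 13.9 -> dp [0.016 0.123 2.039] yaw 0
```

View pics/t2.png

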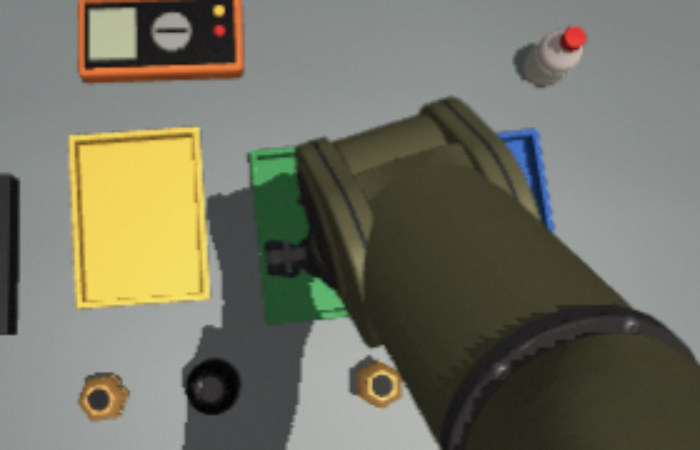

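The arm hides the tray in the top view, but the gripper stands over the green tray around (290,258). I'll descend now.

jog_arm --pt "0 0.12 0.5" --pt "0 0 0.5" --pt "0 0 0.5" --pt "0 0 0.5" --pt "0 0 0.2" --pt "0 0 0" --yaw '[0, 0, 0, 0, 0, 0]' --gripper '[-0.3, -0.3, -0.3, -0.3, -0.3, -0.3]'

```text
time_s: 14.7
eef_pos: [547.3, -148.7, 25.5]
tool_rot: [3.141, 0.0, -3.062]
wrist_force: [0.4, -0.0, -1.1]
grip_width: 41.1
grip_force: 60.7
```

jog_arm --pt "0 0 0.1" --pt "0 0 0.1" --pt "0 0 0" --yaw '[0, 0, 0]' --gripper '[-0.3, -0.3, -0.3]'

```text
time_s: 15.08
eef_pos: [547.0, -148.9, 17.2]
tool_rot: [3.142, -0.0, -3.063]
wrist_force: [-0.5, 0.3, -1.3]
grip_width: 41.0
grip_force: 60.7
```

jog_arm --pt "0 0 0.05" --pt "0 0 0.02" --pt "0 0 0" --yaw '[0, 0, 0]' --gripper '[-0.3, -0.3, -0.3]'

```text
time_s: 15.45
eef_pos: [547.0, -148.9, 14.4]
tool_rot: [3.142, -0.0, -3.062]
wrist_force: [-0.1, -0.3, -0.5]
grip_width: 40.9
grip_force: 60.7
```

jog_arm --pt "0 0 0" --pt "0 0 0" --pt "0 0 0" --pt "0 0 0" --yaw '[0, 0, 0, 0]' --gripper '[0.1, 0.2, 0.3, 0.3]'

```text
time_s: 15.95
eef_pos: [547.1, -148.9, 14.5]
tool_rot: [3.142, 0.0, -3.062]
wrist_force: [-0.2, 1.8, 0.4]
grip_width: 55.4
grip_force: 0.0
```

jog_arm --pt "0 0 -0.2" --pt "0 0 -0.5" --pt "0 0 -0.7" --pt "0 0 -0.7" --pt "0 0 -0.7" --pt "0 0 -0.3" --pt "0 0 0" --yaw '[0, 0, 0, 0, 0, 0, 0]' --gripper '[0.3, 0.3, 0.3, 0.3, 0.3, 0.3, 0.3]'

```text
time_s: 16.82
eef_pos: [547.4, -149.1, 139.1]
tool_rot: [-3.141, 0.001, -3.063]
wrist_force: [-0.1, 0.1, 0.1]
grip_width: 55.4
grip_force: 0.0
```

```bash
python3 - <<'E'
from station import arm,vision
from h import *
s=arm.state();c=vision.camera('wrist');cv2.imwrite('pics/w4.png',c['image'][...,::-1]);P=cloud(c,toolT(s)@c['T_tool_cam'])
plate(c,P,490,680,-210,-80,5)
go(s,426,-320,140,np.pi)
E
```

```text
plate (array([ 583. , -146.7]), 102.7, 45.3, 5.0) 5005
pos [ 547.4 -149.1  139.1] rot [-3.141e+00  1.000e-03 -3.063e+00] t 16.82 -> dp [ 3.035 -4.273 -0.023] yaw 0.0125
```

View pics/w4.png

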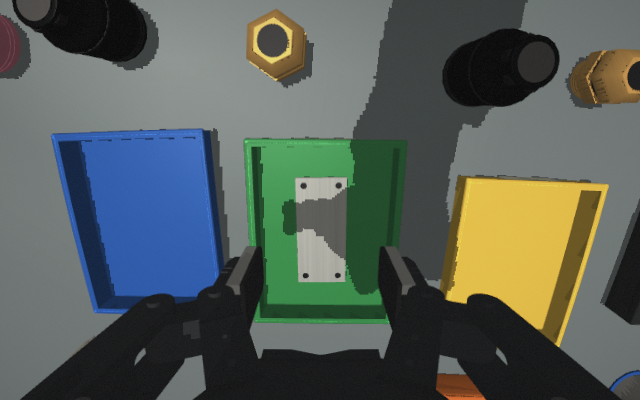

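The plate lies flat in the green tray, spanning (296,178)–(346,282) and measuring (583, -147). Next is housing 2.

jog_arm --pt "0 0 0" --pt "0.43 -0.61 0" --pt "0.43 -0.61 0" --pt "0.43 -0.61 0" --pt "0.43 -0.61 0" --pt "0.43 -0.61 0" --pt "0.43 -0.61 0" --pt "0.43 -0.61 0" --yaw '[0.0125, 0, 0, 0, 0, 0, 0, 0]' --gripper '[1, 1, 1, 1, 1, 1, 1, 1]'

```text
time_s: 17.88
eef_pos: [425.5, -320.1, 137.1]
tool_rot: [3.14, -0.002, -3.141]
wrist_force: [0.7, -0.7, 0.1]
grip_width: 85.4
grip_force: 0.0
```

jog_arm --pt "0 0 0" --pt "0 0 0" --yaw '[0, 0]' --gripper '[1, 1]'

```text
time_s: 18.12
eef_pos: [427.0, -318.8, 137.7]
tool_rot: [3.14, -0.0, -3.14]
wrist_force: [1.0, -0.3, -0.5]
grip_width: 85.3
grip_force: 0.0
```

```bash
cat >> h.py <<'E'
def tops(P,x,y,h):
    "centre of the upright part of height h near x,y"
    m=(abs(P[...,2]-h)<6)&(np.hypot(P[...,0]-x,P[...,1]-y)<35);p=P[m];print('top',rect(p) if len(p)>9 else None,len(p))
E
python3 - <<'E'
from station import arm,vision
from h import *
s=arm.state();c=vision.camera('wrist');P=cloud(c,toolT(s)@c['T_tool_cam']);tops(P,426,-320,84);tops(P,437,-191,50)
go(s,426,-320,35,np.pi);print(s['q'].round(2))
E
```

```text
top (array([ 425.7, -320. ]), 32.5, 29.6, 51.4) 1809
top (array([ 434.9, -190.1]), 33.2, 35.9, 32.1) 1407
pos [ 427.  -318.8  137.7] rot [ 3.14 -0.   -3.14] t 18.12 -> dp [ 0.025 -0.031  2.568] yaw 0.0002
[ 0.8   0.75 -0.41  1.93  0.53  0.57  1.61]
```

jog_arm --pt "0.025 -0.03 0.5" --pt "0 0 0.5" --pt "0 0 0.5" --pt "0 0 0.5" --pt "0 0 0.4" --pt "0 0 0.17" --pt "0 0 0" --pt "0 0 0" --yaw '[0, 0, 0, 0, 0, 0, 0, 0]' --gripper '[1, 1, 1, 1, 1, 1, 1, -0.2]' --force 40

```text
time_s: 19.18
eef_pos: [426.2, -321.1, 36.2]
tool_rot: [-3.141, 0.001, -3.141]
wrist_force: [0.9, -0.1, 1.1]
grip_width: 69.9
grip_force: 0.0
```

jog_arm --pt "0 0 0" --pt "0 0 0" --pt "0 0 0" --pt "0 0 0" --yaw '[0, 0, 0, 0]' --gripper '[-0.3, -0.3, -0.3, -0.3]'

```text
time_s: 19.68
eef_pos: [426.1, -321.2, 36.5]
tool_rot: [-3.141, 0.001, -3.141]
wrist_force: [0.6, 0.5, 5.9]
grip_width: 46.8
grip_force: 41.0
```

jog_arm --pt "0 0 -0.3" --pt "0 0 -0.6" --pt "0 0 -0.6" --pt "0 0 -0.3" --pt "0 0 0" --yaw '[0, 0, 0, 0, 0]' --gripper '[-0.3, -0.3, -0.3, -0.3, -0.3]'

```text
time_s: 20.3
eef_pos: [426.1, -321.3, 108.5]
tool_rot: [-3.141, 0.001, -3.141]
wrist_force: [-0.7, -0.2, -1.1]
grip_width: 47.4
grip_force: 41.3
```

```bash
python3 - <<'E'
from station import arm
from h import *
go(arm.state(),620,-297,40,np.pi)
E
```

```text
pos [ 426.1 -321.3  108.5] rot [-3.141e+00  1.000e-03 -3.141e+00] t 20.3 -> dp [-4.848  0.609  1.712] yaw 0.0
```

jog_arm --pt "-0.3 0.04 0" --pt "-0.6 0.075 0" --pt "-0.7 0.09 0" --pt "-0.7 0.09 0" --pt "-0.7 0.09 0" --pt "-0.7 0.09 0" --pt "-0.65 0.08 0" --pt "-0.45 0.06 0" --yaw '[0, 0, 0, 0, 0, 0, 0, 0]' --gripper '[-0.3, -0.3, -0.3, -0.3, -0.3, -0.3, -0.3, -0.3]'

```text
time_s: 21.3
eef_pos: [619.5, -294.6, 106.3]
tool_rot: [3.14, -0.0, -3.14]
wrist_force: [-0.0, 0.9, -1.0]
grip_width: 46.8
grip_force: 41.3
```

jog_arm --pt "0 0 0.2" --pt "0 0 0.4" --pt "0 0 0.4" --pt "0 0 0.3" --pt "0 0 0.1" --pt "0 0 0" --yaw '[0, 0, 0, 0, 0, 0]' --gripper '[-0.3, -0.3, -0.3, -0.3, -0.3, -0.3]'

```text
time_s: 22.05
eef_pos: [617.7, -296.3, 51.5]
tool_rot: [3.141, -0.0, -3.141]
wrist_force: [1.6, -0.4, 0.4]
grip_width: 47.0
grip_force: 41.3
```

jog_arm --pt "0 0 0.12" --pt "0 0 0.1" --pt "0 0 0.05" --pt "0 0 0" --yaw '[0, 0, 0, 0]' --gripper '[-0.3, -0.3, -0.3, -0.3]'

```text
time_s: 22.55
eef_pos: [617.6, -296.2, 40.7]
tool_rot: [3.141, -0.0, -3.141]
wrist_force: [-0.6, -0.2, -0.8]
grip_width: 47.2
grip_force: 41.3
```

jog_arm --pt "0 0 0.01" --pt "0 0 0" --pt "0 0 0" --pt "0 0 0" --yaw '[0, 0, 0, 0]' --gripper '[-0.3, 0.2, 0.6, 0.6]'

```text
time_s: 23.05
eef_pos: [617.9, -296.3, 40.6]
tool_rot: [-3.142, 0.0, -3.141]
wrist_force: [-0.8, 0.5, 0.3]
grip_width: 68.3
grip_force: 0.0
```

jog_arm --pt "0 0 -0.4" --pt "0 0 -0.8" --pt "0 0 -0.9" --pt "0 0 -0.7" --pt "0 0 0" --yaw '[0, 0, 0, 0, 0]' --gripper '[0.6, 0.6, 0.8, 1, 1]'

```text
time_s: 23.68
eef_pos: [619.9, -296.8, 156.4]
tool_rot: [-3.14, 0.006, -3.141]
wrist_force: [-0.1, -0.0, -0.9]
grip_width: 85.6
grip_force: 0.0
```

```bash
python3 - <<'E'
from station import arm,vision
from h import *
s=arm.state();c=vision.camera('wrist');P=cloud(c,toolT(s)@c['T_tool_cam']);tops(P,618,-297,87);
go(s,439,-39,140,np.pi)
E
```

```text
top (array([ 617.6, -296.9]), 29.3, 32.3, 83.1) 1580
pos [ 619.9 -296.8  156.4] rot [-3.14   0.006 -3.141] t 23.68 -> dp [4.522 6.445 0.409] yaw 0.0
```

jog_arm --pt "0.38 0.54 0" --pt "0.38 0.54 0" --pt "0.38 0.54 0" --pt "0.38 0.54 0" --pt "0.38 0.54 0" --pt "0.38 0.54 0" --pt "0.38 0.54 0" --pt "0.38 0.54 0" --yaw '[0, 0, 0, 0, 0, 0, 0, 0]' --gripper '[1, 1, 1, 1, 1, 1, 1, 1]'

```text
time_s: 24.72
eef_pos: [494.7, -122.8, 151.7]
tool_rot: [3.141, -0.002, -3.141]
wrist_force: [-0.1, 1.1, -0.4]
grip_width: 85.5
grip_force: 0.0
```

jog_arm --pt "0.38 0.54 0.1" --pt "0.38 0.54 0.1" --pt "0.38 0.54 0.1" --pt "0.34 0.51 0.1" --pt "0 0 0" --pt "0 0 0" --yaw '[0, 0, 0, 0, 0, 0]' --gripper '[1, 1, 1, 1, 1, 1]'

```text
time_s: 25.48
eef_pos: [437.1, -39.0, 136.3]
tool_rot: [-3.141, -0.0, 3.142]
wrist_force: [0.1, -0.5, -0.4]
grip_width: 85.9
grip_force: 0.0
```

```bash
python3 - <<'E'
from station import arm,vision
from h import *
s=arm.state();c=vision.camera('wrist');P=cloud(c,toolT(s)@c['T_tool_cam']);tops(P,439,-39,84);tops(P,431,63,50)
go(s,439,-39,35,np.pi);print(s['q'].round(2))
E
```

```text
top (array([439.1, -37.2]), 32.3, 29.8, 12.6) 1825
top (array([430.5,  64.5]), 33.4, 36.3, 69.8) 1498
pos [437.1 -39.  136.3] rot [-3.141 -0.     3.142] t 25.48 -> dp [-4.600e-02  1.000e-03  2.531e+00] yaw -0.0
[ 0.15  0.67 -0.26  2.21  0.53  0.33  1.01]
```

jog_arm --pt "-0.05 0.03 0.5" --pt "0 0 0.5" --pt "0 0 0.5" --pt "0 0 0.5" --pt "0 0 0.4" --pt "0 0 0.13" --pt "0 0 0" --pt "0 0 0" --yaw '[0, 0, 0, 0, 0, 0, 0, 0]' --gripper '[1, 1, 1, 1, 1, 1, 1, -0.2]' --force 40

```text
time_s: 26.52
eef_pos: [440.4, -38.0, 37.7]
tool_rot: [-3.141, -0.002, 3.141]
wrist_force: [0.2, -0.1, 0.5]
grip_width: 69.6
grip_force: 0.0
```

jog_arm --pt "0 0 0" --pt "0 0 0" --pt "0 0 0" --pt "0 0 0" --yaw '[0, 0, 0, 0]' --gripper '[-0.3, -0.3, -0.3, -0.3]'

```text
time_s: 27.02
eef_pos: [440.3, -37.5, 38.0]
tool_rot: [-3.141, -0.002, -3.141]
wrist_force: [-0.9, 0.3, 6.6]
grip_width: 46.7
grip_force: 41.4
```

jog_arm --pt "0 0 -0.3" --pt "0 0 -0.6" --pt "0 0 -0.7" --pt "0 0 -0.6" --pt "0 0 -0.3" --pt "0 0 0" --yaw '[0, 0, 0, 0, 0, 0]' --gripper '[-0.3, -0.3, -0.3, -0.3, -0.3, -0.3]'

```text
time_s: 27.78
eef_pos: [440.5, -37.6, 137.7]
tool_rot: [3.142, -0.002, 3.142]
wrist_force: [-0.3, -0.2, -2.2]
grip_width: 46.8
grip_force: 41.5
```

```bash
python3 - <<'E'
from station import arm
from h import *
go(arm.state(),549,-303,40,np.pi)
E
```

```text
pos [440.5 -37.6 137.7] rot [ 3.142e+00 -2.000e-03  3.142e+00] t 27.77 -> dp [-2.712 -6.636  2.444] yaw -0.0
```

jog_arm --pt "-0.12 -0.3 0" --pt "-0.22 -0.55 0" --pt "-0.245 -0.6 0" --pt "-0.245 -0.6 0" --pt "-0.245 -0.6 0" --pt "-0.245 -0.6 0" --pt "-0.245 -0.6 0" --pt "-0.245 -0.6 0" --yaw '[0, 0, 0, 0, 0, 0, 0, 0]' --gripper '[-0.3, -0.3, -0.3, -0.3, -0.3, -0.3, -0.3, -0.3]'

```text
time_s: 28.78
eef_pos: [512.2, -217.2, 135.8]
tool_rot: [-3.142, -0.005, 3.142]
wrist_force: [0.6, -0.4, -1.1]
grip_width: 46.9
grip_force: 41.5
```

jog_arm --pt "-0.245 -0.6 0" --pt "-0.245 -0.6 0" --pt "-0.245 -0.6 0" --pt "-0.165 -0.39 0" --pt "0 0 0.3" --pt "0 0 0.5" --pt "0 0 0.5" --pt "0 0 0" --yaw '[0, 0, 0, 0, 0, 0, 0, 0]' --gripper '[-0.3, -0.3, -0.3, -0.3, -0.3, -0.3, -0.3, -0.3]'

```text
time_s: 29.78
eef_pos: [546.8, -301.7, 82.5]
tool_rot: [3.14, -0.008, -3.139]
wrist_force: [0.2, 0.0, -0.8]
grip_width: 46.4
grip_force: 41.5
```

```bash
python3 - <<'E'
from station import arm
from h import *
go(arm.state(),549,-303,42.2,np.pi)
E
```

```text
pos [ 546.8 -301.7   82.5] rot [ 3.14  -0.008 -3.139] t 29.77 -> dp [-0.055 -0.031  1.008] yaw 0.0003
```

jog_arm --pt "-0.05 -0.03 0.2" --pt "0 0 0.3" --pt "0 0 0.25" --pt "0 0 0.15" --pt "0 0 0.06" --pt "0 0 0" --pt "0 0 0" --yaw '[0, 0, 0, 0, 0, 0, 0]' --gripper '[-0.3, -0.3, -0.3, -0.3, -0.3, -0.3, -0.3]'

```text
time_s: 30.65
eef_pos: [550.8, -304.2, 47.1]
tool_rot: [-3.141, -0.002, -3.141]
wrist_force: [-0.1, -0.5, -0.0]
grip_width: 46.4
grip_force: 41.5
```

jog_arm --pt "0 0 0.08" --pt "0 0 0.05" --pt "0 0 0" --pt "0 0 0" --pt "0 0 0" --pt "0 0 0" --yaw '[0, 0, 0, 0, 0, 0]' --gripper '[-0.3, -0.3, -0.3, 0.2, 0.6, 0.6]'

```text
time_s: 31.4
eef_pos: [550.7, -304.2, 41.7]
tool_rot: [-3.141, -0.003, -3.141]
wrist_force: [0.7, 0.2, -0.1]
grip_width: 68.6
grip_force: 0.0
```

jog_arm --pt "0 0 -0.4" --pt "0 0 -0.8" --pt "0 0 -0.9" --pt "0 0 -0.5" --pt "0 0 0" --yaw '[0, 0, 0, 0, 0]' --gripper '[0.6, 0.6, 0.8, 1, 1]'

```text
time_s: 32.02
eef_pos: [551.8, -304.4, 147.4]
tool_rot: [-3.14, 0.0, -3.141]
wrist_force: [-0.2, 0.0, -0.1]
grip_width: 85.4
grip_force: 0.0
```

```bash
python3 - <<'E'
from station import arm,vision
from h import *
s=arm.state();c=vision.camera('wrist');P=cloud(c,toolT(s)@c['T_tool_cam']);tops(P,618,-297,87);tops(P,551,-304,87)
go(s,435.5,-190.2,110,np.pi)
E
```

```text
top (array([ 617.1, -297.2]), 31.1, 29.5, 46.9) 1361
top (array([ 549. , -304.6]), 32.3, 29.5, 81.1) 1703
pos [ 551.8 -304.4  147.4] rot [-3.14   0.    -3.141] t 32.02 -> dp [2.908 2.855 0.934] yaw 0.0001
```

jog_arm --pt "0.42 0.41 0" --pt "0.42 0.41 0" --pt "0.42 0.41 0" --pt "0.42 0.41 0.1" --pt "0.42 0.41 0.3" --pt "0.42 0.41 0.3" --pt "0.39 0.39 0.3" --pt "0 0 0" --yaw '[0, 0, 0, 0, 0, 0, 0, 0]' --gripper '[1, 1, 1, 1, 1, 1, 1, 1]'

```text
time_s: 33.08
eef_pos: [431.7, -189.0, 104.5]
tool_rot: [3.14, -0.008, -3.138]
wrist_force: [-0.5, 0.2, -0.6]
grip_width: 85.1
grip_force: 0.0
```

```bash
python3 - <<'E'
from station import arm,vision
from h import *
go(arm.state(),435.5,-190.2,20,np.pi)
E
```

```text
pos [ 431.7 -189.   104.5] rot [ 3.14  -0.008 -3.138] t 33.08 -> dp [-0.094 -0.031  2.112] yaw 0.0005
```

jog_arm --pt "-0.05 -0.02 0.4" --pt "0 0 0.5" --pt "0 0 0.5" --pt "0 0 0.4" --pt "0 0 0.2" --pt "0 0 0.1" --pt "0 0 0" --pt "0 0 0" --yaw '[0, 0, 0, 0, 0, 0, 0, 0]' --gripper '[1, 1, 1, 1, 1, 1, 1, 1]' --force 50

```text
time_s: 34.08
eef_pos: [436.3, -191.2, 22.3]
tool_rot: [-3.141, -0.002, -3.141]
wrist_force: [-0.3, 0.4, -0.8]
grip_width: 85.4
grip_force: 0.0
```

jog_arm --pt "0 0 0" --pt "0 0 0" --pt "0 0 0" --pt "0 0 0" --pt "0 0 0" --pt "0 0 0" --yaw '[0, 0, 0, 0, 0, 0]' --gripper '[-0.4, -0.4, -0.4, -0.4, -0.4, -0.4]'

```text
time_s: 34.83
eef_pos: [436.2, -190.8, 22.3]
tool_rot: [3.142, -0.002, -3.141]
wrist_force: [-0.4, 0.2, 5.0]
grip_width: 38.9
grip_force: 49.9
```

jog_arm --pt "0 0 -0.3" --pt "0 0 -0.6" --pt "0 0 -0.7" --pt "0 0 -0.6" --pt "0 0 -0.2" --pt "0 0 0" --yaw '[0, 0, 0, 0, 0, 0]' --gripper '[-0.4, -0.4, -0.4, -0.4, -0.4, -0.4]'

```text
time_s: 35.58
eef_pos: [436.3, -191.2, 117.8]
tool_rot: [-3.141, -0.003, -3.141]
wrist_force: [-0.9, -0.2, -1.6]
grip_width: 38.5
grip_force: 50.4
```

```bash
python3 - <<'E'
from station import arm,vision
from h import *
go(arm.state(),634,31,100,np.pi)
E
```

```text
pos [ 436.3 -191.2  117.8] rot [-3.141e+00 -3.000e-03 -3.141e+00] t 35.58 -> dp [-4.943  5.555  0.445] yaw 0.0
```

jog_arm --pt "-0.2 0.23 0" --pt "-0.41 0.46 0" --pt "-0.41 0.46 0" --pt "-0.41 0.46 0" --pt "-0.41 0.46 0" --pt "-0.41 0.46 0" --pt "-0.41 0.46 0" --pt "-0.41 0.46 0" --yaw '[0, 0, 0, 0, 0, 0, 0, 0]' --gripper '[-0.4, -0.4, -0.4, -0.4, -0.4, -0.4, -0.4, -0.4]'

```text
time_s: 36.58
eef_pos: [559.4, -51.0, 116.4]
tool_rot: [3.141, -0.004, -3.14]
wrist_force: [0.3, -0.9, -1.3]
grip_width: 38.9
grip_force: 50.4
```

jog_arm --pt "-0.41 0.46 0" --pt "-0.41 0.46 0" --pt "-0.41 0.46 0" --pt "-0.41 0.46 0" --pt "-0.22 0.26 0.1" --pt "0 0 0.4" --pt "0 0 0.4" --pt "0 0 0" --yaw '[0, 0, 0, 0, 0, 0, 0, 0]' --gripper '[-0.4, -0.4, -0.4, -0.4, -0.4, -0.4, -0.4, -0.4]'

```text
time_s: 37.58
eef_pos: [631.1, 29.3, 78.9]
tool_rot: [-3.14, -0.008, 3.141]
wrist_force: [-0.4, -0.1, -1.1]
grip_width: 39.2
grip_force: 50.4
```

```bash
python3 - <<'E'
from station import arm,vision
from h import *
go(arm.state(),634,31,26.3,np.pi)
E
```

```text
pos [631.1  29.3  78.9] rot [-3.14  -0.008  3.141] t 37.58 -> dp [-0.072  0.042  1.314] yaw -0.0
```

jog_arm --pt "-0.03 0.03 0.3" --pt "0 0 0.4" --pt "0 0 0.3" --pt "0 0 0.15" --pt "0 0 0.03" --pt "0 0 0" --pt "0 0 0" --yaw '[0, 0, 0, 0, 0, 0, 0]' --gripper '[-0.4, -0.4, -0.4, -0.4, -0.4, -0.4, -0.4]'

```text
time_s: 38.45
eef_pos: [634.7, 32.4, 34.6]
tool_rot: [3.141, -0.002, -3.141]
wrist_force: [0.1, -0.8, -2.4]
grip_width: 38.9
grip_force: 50.4
```

jog_arm --pt "0 0 0.1" --pt "0 0 0.07" --pt "0 0 0.03" --pt "0 0 0" --yaw '[0, 0, 0, 0]' --gripper '[-0.4, -0.4, -0.4, -0.4]'

```text
time_s: 38.95
eef_pos: [634.2, 32.3, 26.0]
tool_rot: [-3.142, -0.003, -3.141]
wrist_force: [-0.8, -0.1, -1.7]
grip_width: 38.7
grip_force: 50.4
```

jog_arm --pt "0 0 0" --pt "0 0 0" --pt "0 0 0" --yaw '[0, 0, 0]' --gripper '[0.1, 0.35, 0.35]'

```text
time_s: 39.33
eef_pos: [634.5, 32.4, 26.4]
tool_rot: [3.142, -0.003, -3.141]
wrist_force: [-0.2, -0.3, 0.1]
grip_width: 57.7
grip_force: 0.0
```

jog_arm --pt "0 0 -0.4" --pt "0 0 -0.7" --pt "0 0 -0.8" --pt "0 0 -0.3" --pt "0 0 0" --yaw '[0, 0, 0, 0, 0]' --gripper '[0.35, 0.35, 0.8, 1, 1]'

```text
time_s: 39.95
eef_pos: [635.1, 32.3, 115.1]
tool_rot: [3.142, -0.001, -3.141]
wrist_force: [0.0, -1.3, -0.5]
grip_width: 85.5
grip_force: 0.0
```

```bash
python3 - <<'E'
from station import arm,vision
from h import *
s=arm.state();c=vision.camera('wrist');P=cloud(c,toolT(s)@c['T_tool_cam']);tops(P,634,32,53)
go(s,430.6,64,110,np.pi)
E
```

```text
top (array([634.1,  31.7]), 36.6, 33.6, 1.4) 1948
pos [635.1  32.3 115.1] rot [ 3.142e+00 -1.000e-03 -3.141e+00] t 39.95 -> dp [5.112 0.792 0.128] yaw 0.0001
```

Gland 2 stands in the yellow tray. Next is gland 1.

jog_arm --pt "0.5 0.08 0" --pt "0.65 0.1 0" --pt "0.65 0.1 0" --pt "0.65 0.1 0" --pt "0.65 0.1 0" --pt "0.65 0.1 0" --pt "0.65 0.1 0" --pt "0.65 0.1 0" --yaw '[0, 0, 0, 0, 0, 0, 0, 0]' --gripper '[1, 1, 1, 1, 1, 1, 1, 1]'

```text
time_s: 41.0
eef_pos: [430.9, 63.2, 113.9]
tool_rot: [-3.142, -0.005, -3.141]
wrist_force: [-0.6, 0.9, -0.4]
grip_width: 85.5
grip_force: 0.0
```

jog_arm --pt "0 0 0" --pt "0 0 0" --yaw '[0, 0]' --gripper '[1, 1]'

```text
time_s: 41.25
eef_pos: [433.3, 63.4, 114.3]
tool_rot: [3.142, -0.003, -3.141]
wrist_force: [0.7, -1.0, -0.5]
grip_width: 85.5
grip_force: 0.0
```

```bash
python3 - <<'E'
from station import arm,vision
from h import *
go(arm.state(),430.6,64,22,np.pi)
E
```

```text
pos [433.3  63.4 114.3] rot [ 3.142e+00 -3.000e-03 -3.141e+00] t 41.25 -> dp [0.067 0.014 2.307] yaw 0.0
```

jog_arm --pt "0.06 0.01 0.4" --pt "0 0 0.5" --pt "0 0 0.5" --pt "0 0 0.5" --pt "0 0 0.3" --pt "0 0 0.12" --pt "0 0 0" --pt "0 0 0" --yaw '[0, 0, 0, 0, 0, 0, 0, 0]' --gripper '[1, 1, 1, 1, 1, 1, 1, 1]' --force 50

```text
time_s: 42.25
eef_pos: [431.3, 63.8, 22.5]
tool_rot: [-3.142, -0.003, 3.141]
wrist_force: [0.4, 0.1, -0.7]
grip_width: 85.2
grip_force: 0.0
```

jog_arm --pt "0 0 0" --pt "0 0 0" --pt "0 0 0" --pt "0 0 0" --pt "0 0 0" --pt "0 0 0" --yaw '[0, 0, 0, 0, 0, 0]' --gripper '[-0.4, -0.4, -0.4, -0.4, -0.4, -0.4]'

```text
time_s: 43.0
eef_pos: [430.8, 64.2, 23.0]
tool_rot: [3.141, -0.003, -3.141]
wrist_force: [-0.5, 0.5, 6.8]
grip_width: 38.9
grip_force: 49.9
```

jog_arm --pt "0 0 -0.3" --pt "0 0 -0.6" --pt "0 0 -0.7" --pt "0 0 -0.6" --pt "0 0 -0.2" --pt "0 0 0" --yaw '[0, 0, 0, 0, 0, 0]' --gripper '[-0.4, -0.4, -0.4, -0.4, -0.4, -0.4]'

```text
time_s: 43.75
eef_pos: [432.2, 63.2, 110.6]
tool_rot: [-3.139, 0.0, 3.141]
wrist_force: [-0.1, 0.7, -2.2]
grip_width: 39.0
grip_force: 50.9
```

```bash
python3 - <<'E'
from station import arm,vision
from h import *
go(arm.state(),564,28,100,np.pi)
E
```

```text
pos [432.2  63.2 110.6] rot [-3.139  0.     3.141] t 43.75 -> dp [-3.294 -0.879  0.264] yaw -0.0001
```

jog_arm --pt "-0.3 -0.08 0" --pt "-0.5 -0.13 0" --pt "-0.55 -0.15 0" --pt "-0.55 -0.15 0" --pt "-0.55 -0.15 0" --pt "-0.5 -0.13 0" --pt "-0.34 -0.09 0.2" --pt "0 0 0.3" --yaw '[0, 0, 0, 0, 0, 0, 0, 0]' --gripper '[-0.4, -0.4, -0.4, -0.4, -0.4, -0.4, -0.4, -0.4]'

```text
time_s: 44.75
eef_pos: [564.0, 27.8, 89.1]
tool_rot: [-3.139, -0.001, 3.141]
wrist_force: [-0.8, 0.3, -1.8]
grip_width: 38.8
grip_force: 50.9
```

jog_arm --pt "0 0 0.3" --pt "0 0 0.3" --pt "0 0 0.3" --pt "0 0 0.2" --pt "0 0 0" --pt "0 0 0" --yaw '[0, 0, 0, 0, 0, 0]' --gripper '[-0.4, -0.4, -0.4, -0.4, -0.4, -0.4]'

```text
time_s: 45.5
eef_pos: [563.9, 28.2, 47.0]
tool_rot: [-3.139, 0.0, -3.142]
wrist_force: [0.6, 0.5, -2.3]
grip_width: 38.9
grip_force: 50.9
```

```bash
python3 - <<'E'
from station import arm,vision
from h import *
go(arm.state(),564,28,27,np.pi)
E
```

```text
pos [563.9  28.2  47. ] rot [-3.139  0.    -3.142] t 45.5 -> dp [-0.001 -0.004  0.499] yaw 0.0
```

jog_arm --pt "0 0 0.15" --pt "0 0 0.15" --pt "0 0 0.12" --pt "0 0 0.07" --pt "0 0 0" --pt "0 0 0" --yaw '[0, 0, 0, 0, 0, 0]' --gripper '[-0.4, -0.4, -0.4, -0.4, -0.4, -0.4]'

```text
time_s: 46.25
eef_pos: [563.8, 28.0, 27.2]
tool_rot: [-3.139, -0.0, -3.141]
wrist_force: [-0.5, 0.0, -1.0]
grip_width: 39.0
grip_force: 50.9
```

jog_arm --pt "0 0 0" --pt "0 0 0" --pt "0 0 0" --yaw '[0, 0, 0]' --gripper '[0.1, 0.35, 0.35]'

```text
time_s: 46.62
eef_pos: [563.8, 28.1, 27.3]
tool_rot: [-3.139, -0.0, -3.141]
wrist_force: [0.8, -0.1, 0.4]
grip_width: 58.0
grip_force: 0.0
```

jog_arm --pt "0 0 -0.4" --pt "0 0 -0.7" --pt "0 0 -0.8" --pt "0 0 -0.8" --pt "0 0 -0.8" --pt "0.6 0 -0.5" --pt "0.8 0 0" --pt "0.8 0 0" --yaw '[0, 0, 0, 0, 0, 0, 0, 0]' --gripper '[0.35, 0.35, 0.5, 0.5, 0.5, 0.5, 0.5, 0.5]'

```text
time_s: 47.62
eef_pos: [475.0, 28.5, 188.5]
tool_rot: [-3.139, 0.001, -3.141]
wrist_force: [-0.7, -0.2, -0.2]
grip_width: 64.0
grip_force: 0.0
```

jog_arm --pt "0 0.5 0" --pt "0 0.8 0" --pt "0 0.8 0" --pt "0 0.8 0" --pt "0 0.8 0" --pt "0 0 0" --pt "0 0 0" --yaw '[0, 0, 0, 0, 0, 0, 0]' --gripper '[0.5, 0.5, 0.5, 0.5, 0.5, 0.5, 0.5]'

```text
time_s: 48.5
eef_pos: [475.6, 175.5, 187.2]
tool_rot: [-3.138, -0.0, 3.142]
wrist_force: [0.6, -0.8, 0.2]
grip_width: 64.1
grip_force: 0.0
```

```bash
python3 - <<'E'
from station import arm,vision
from h import *
c=vision.camera('top');P=cloud(c);tops(P,634,32,53);tops(P,564,28,53);tops(P,618,-297,87);tops(P,550,-304,87);plate(c,P,490,680,-210,-80,5)
cv2.imwrite('pics/t3.png',c['image'][...,::-1])
E
```

```text
top (array([634.2,  29.7]), 30.9, 32.8, 25.3) 155
top (array([563.4,  24.2]), 32.2, 32.3, 87.4) 159
top (array([ 617.5, -296.8]), 29.7, 29.7, 37.2) 152
top (array([ 549.6, -304.6]), 29.8, 29.1, 52.6) 157
plate (array([ 570.4, -155.5]), 125.2, 87.4, 3.0) 1076
```

View pics/t3.png

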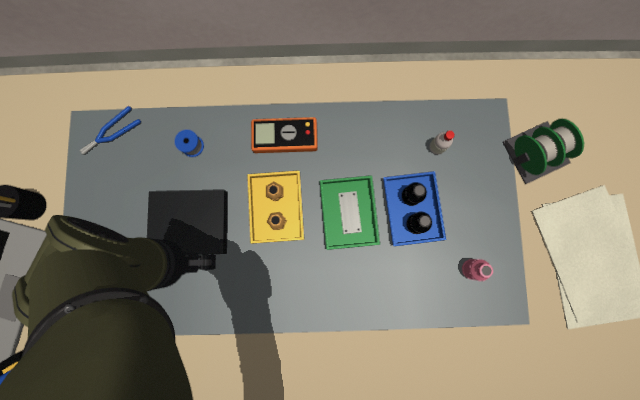

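All five parts are in place: glands at (275,190) and (277,220) in yellow, the plate flat at (350,212) in green, and housings at (415,192) and (420,222) in blue. The meter is where it was and the arm is clear.

```bash
python3 -c "
from station import arm
print(arm.hand_in())"
```

```text
the job is handed in; nothing more can be done
None
```

The job is handed in at about 49 s: both housings stand in the blue tray, both glands in the yellow tray, and the cover plate, slid over the stone's edge before lifting, lies flat in the green tray; the hand-in gave no verdict.

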